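# Send a row of setting blocks home on the jeweller's rail and gate it

### The job

Push the plain steel block along the channel so that it drives the row of three stone blocks ahead of it, all fully home against the red end stop; then push the orange tab to slide the brass gate fully across the channel behind the row. Only push: pick nothing up, do not touch the stone blocks in the row, and leave everything else on the bench where it is.

Things in the scene. Friction and masses are not known exactly. Their poses are not given: they have to be found in the camera images.
- rail: Fixed aluminium channel, 350 mm long; place and yaw vary. Origin: on the bench top, on the channel's centreline; x along the channel towards the red end stop, y across, z up. Floor 6 mm above the bench, from x = -180 to 170 mm, open at the -x end. Guide walls from x = -160 mm, 10 mm thick, 41 mm apart inside, tops 18 mm above the bench.
- stop_face (a point): Centre of the foot of the red end stop's inner face (rail frame x 150, y 0, z 6 mm). The stop is 20 mm thick, 64 mm wide, its top 44 mm above the bench.
- follower: Plain steel block, 40 mm cube, about 0.25 kg, loose in the channel just behind (-x, within 1 mm of) the row of stone blocks; top 46 mm above the bench. Origin: centre of its underside, axes as the rail's; flat rear face 20 mm behind it. With the row home its origin is at rail x = 34 mm, 116 mm short of the stop face, after a push of 70 to 130 mm; sliding the row takes about 2 to 6 N.
- gate (a joint): Brass gate sliding across the channel in rail +y: 0 = fully open, 0.050 m = fully across (hard stop). Starts 0 to 10 mm along, clear of the channel; friction about 1.5 N, no spring. Blade 8 mm thick at rail x = 6 mm, 12 to 20 mm above the bench; tip at rail y = -32 mm open, +18 mm shut. It passes 4 mm behind the follower when the row is home and is blocked by the follower if it is not.
- gate_tab (a point): Centre of the outer (-y) flat face of the gate's upright orange tab, 37 mm above the bench; push it in rail +y to shut the gate. Rail x = 6 mm; y = -92 mm open, -42 mm shut. Tab 28 mm wide along x, 8 mm thick, 20 to 54 mm above the bench. It slides on a fixed dark steel track, 30 mm wide, 14 mm high, from rail y = -31 to -121 mm.
- block_amber: Dark wooden setting block with a brass top plate and a domed amber stone, 32 mm along the rail, 40 mm wide, 28 mm tall (38 mm with the stone), about 0.11 kg; loose in the channel, one of three in a touching row in any order. Origin: centre of its underside. Must not be touched by the robot.
- block_blue: Dark wooden setting block with a brass top plate and a domed blue stone, 32 mm along the rail, 40 mm wide, 28 mm tall (38 mm with the stone), about 0.11 kg; loose in the channel, one of three in a touching row in any order. Origin: centre of its underside. Must not be touched by the robot.
- block_green: Dark wooden setting block with a brass top plate and a domed green stone, 32 mm along the rail, 40 mm wide, 28 mm tall (38 mm with the stone), about 0.11 kg; loose in the channel, one of three in a touching row in any order. Origin: centre of its underside. Must not be touched by the robot.
- spare_block: Bystander: the same kind of setting block with a red stone, standing on the bench beside the rail, not part of the row. Origin: centre of its underside.
- pliers: Bystander: blue-handled pliers lying on the bench, about 135 mm long, 16 mm high. Origin: at bench height near the middle.
- gold_ring: Bystander: gold finger ring lying flat, 25 mm across, 8 mm high. Origin: centre of its underside.
- bead_jar: Bystander: green glass jar with a steel cap, 52 mm across, 60 mm tall. Origin: centre of its underside.
- ring_mandrel: Bystander: upright tapered steel ring mandrel, 60 mm foot, 152 mm tall. Origin: centre of its underside.
- brush: Bystander: bench brush with a wooden handle lying on the bench, 170 mm long. Origin: about its middle, at bench height.
Things that resemble listed ones, but are neither listed nor needed, are in the scene too. Leave any purple look-alike of the follower alone. Leave any pink look-alike of the block_green alone.

How it is judged:
On the way, in this order (a step that is already met when the one before it is completed fails the run):
1. the whole row is home against the end stop with the gate still open (x of follower in the frame of rail above 0.031 m and x of block_amber in the frame of rail between 0.06 and 0.14 m and x of block_blue in the frame of rail between 0.06 and 0.14 m and x of block_green in the frame of rail between 0.06 and 0.14 m and y of block_amber in the frame of rail between -0.005 and 0.005 m and z of each of block_amber, block_blue, block_green, follower in the frame of rail below 0.01 m and angle between each of block_amber, block_blue, block_green, follower's own z axis and vertical below 0.1 rad and y of block_blue in the frame of rail between -0.005 and 0.005 m and y of block_green in the frame of rail between -0.005 and 0.005 m and y of follower in the frame of rail between -0.005 and 0.005 m and value of joint gate below 0.02 m), for 0.2 s.
2. the gate is fully across behind the row (x of follower in the frame of rail above 0.031 m and x of block_amber in the frame of rail between 0.06 and 0.14 m and x of block_blue in the frame of rail between 0.06 and 0.14 m and x of block_green in the frame of rail between 0.06 and 0.14 m and y of block_amber in the frame of rail between -0.005 and 0.005 m and z of each of block_amber, block_blue, block_green, follower in the frame of rail below 0.01 m and angle between each of block_amber, block_blue, block_green, follower's own z axis and vertical below 0.1 rad and y of block_blue in the frame of rail between -0.005 and 0.005 m and y of block_green in the frame of rail between -0.005 and 0.005 m and y of follower in the frame of rail between -0.005 and 0.005 m and value of joint gate above 0.045 m), for 0.2 s.
At the end, for the whole second after the job is handed in: The three stone blocks and the steel block sit flat in the channel, closed up against the end stop (the steel block within 3 mm of its home place) and at rest, and the gate is within 5 mm of fully across (all of step 2 and linear speed of each of block_amber, block_blue, block_green, follower below 0.01 m/s); the robot touches nothing.
It fails at once if the robot touches one of the three stone blocks in the row (contact force between any of the fingers, the arm and block_amber above 1 N or contact force between any of the fingers, the arm and block_blue above 1 N or contact force between any of the fingers, the arm and block_green above 1 N).
It fails at once if the follower or a stone block of the row is lifted or tipped (height (world z) of any of block_amber, block_blue, block_green, follower above 0.018 m or angle between any of block_amber, block_blue, block_green, follower's own z axis and vertical above 0.35 rad).
It fails at once if a bystander on the bench is moved by more than 15 mm (distance of any of spare_block, pliers, gold_ring, bead_jar, ring_mandrel, brush from where it was at the start of the episode above 0.015 m).
It also fails if it takes over 45 s, if anything falls off the work surface, if the arm or the gripper's body presses on something with over 40 N, if the wrist force passes 120 N, or if a joint passes its speed limit or range.

### The arm

A 6-joint arm with a two-finger parallel gripper is mounted at the origin on the work surface. World frame = base frame: x ahead of the robot, y to its left, z up, the work surface at z = 0. Lengths are in m, angles in rad, forces in N, time in s.
With the tool pointing down it reaches from about 0.3 to 0.875 m from the base axis. Payload 6.4 kg.
Tool frame: the origin (TCP) lies midway between the tips of the shut fingers; the grasp point (between the pads) lies ctrl.grip_depth behind it (ctrl.grip_depth is the distance from the TCP to the grasp point, in m); x points along the fingers, y is the direction in which the jaws open and shut, and the axes are right-handed (so a half turn about x gives the same grasp; the last joint's range is limited). The gripper opens to 85 mm and grips with 20 to 120 N. Pads are 22 mm wide; open, the fingers measure 114 mm over their backs; the gripper's body (76 mm by 85 mm) begins 54 mm behind the grasp point. The pads swing forward as they close: fully open they stand 13 mm farther back than shut.
Start: joints at [-1.52, 0.181, 1.607, -0, 1.354, -0.206], TCP at [0.146, -0.556, 0.231] pointing down, gripper open.
Joint ranges: [-2.99, 2.99], [-0.89, 2.07], [0.3, 2.58], [-1.14, 4.28], [0, 2.63], [-3.12, 3.12]. Speed limits (rad/s): [2.57, 2.57, 3.01, 3.14, 3.14, 3.14].

### API

Orientations are given as a unit quaternion [w, x, y, z].
In Python, from bench import ctrl gives the robot as it stands.
- The arm moves only by the tool carry_out, never from a script. Its argument "motion" is one flat list of numbers, 7 for each row, row after row: the turn, a rotation vector about the tool's x, y, z in degrees, then the shift along the tool's x, y, z in m, then the gripper's target within -1 to 1 (shut at 1, half-way at 0, fully open at -1). A call has 1 to 10 rows; each row shifts and turns the pose as measured when the row begins, along the tool's axes as they then stand; what a row does not reach is not made up. A row lasts 1/10 s, in which the tool goes at most 50 mm and 8.59 degrees, less where a joint would pass 70% of its speed; a pose out of reach is approached as far as the arm can. A call with a gripper value outside its range is refused whole. The fingers move at their own pace and stop on an object; the grip force is fixed at half the most. Time passes only in rows, so rows that do not move let the fingers close. It gives the time, the measured TCP pose, the force and the opening at its end, in the units of the state.
- ctrl.get_obs(): the state, without advancing time (a new reading comes with each control period).
- ctrl.camera(name): name is "scene" or "top" or "wrist"; returns the picture (384x512x3 uint8, blue, green, red); there is no depth.
- ctrl.camera_params(name): a dict with "mtx" (3x3 intrinsics, pixels), "pose" (4x4, takes a point from camera to world coordinates); the wrist camera has in their place "hand_eye" (4x4, takes a point from camera to tool coordinates, whose origin is the TCP and whose axes are the tool frame's). Camera axes: x right, y down, z forward; pixel columns grow to the right and rows downward; lengths in m; the calibration is good to about 2 mm. A picture is of the moment at which its call begins: read the wrist's pose just before it. camera_params takes no time and is no camera call.
- ctrl.hand_in(): hands the job in, once; it reports no verdict.
Trained networks look in the newest picture that a camera, given by its name, has taken for a name from the list of things; names that differ only in an ending like _2 or _b are one class to them, and where a whole thing is asked for, a point or a joint stands for the part that bears it (a point fixed in the world has none). Each returns a list of dicts, best first, with "conf" (0 to 1); they miss things now and then, are a little off and sometimes report something else, mostly with a low value. They report only what shows in the picture. A call takes as long as a camera call. They do not tell look-alikes from the thing itself.
- ctrl.boxes_of(camera, thing): "point" ([x, y, z] in m, in the coordinates of the camera as it stood for that picture, good to about 4 mm: the middle of the surface that is visible of it).
- ctrl.trace(camera, thing): "pixels" (384x512 bool, what is visible of it).
- ctrl.landmark_of(camera, thing): "point" ([x, y, z] in m, in the coordinates of the camera as it stood for that picture, good to about 4 mm: a listed point, or the origin of a listed thing).
The state is a dict: "time_s": time; "q": joint angles; "dq": joint speeds; "joint_efforts": joint torques, N m; "eef_pos": TCP position; "eef_rot": TCP orientation; "wrist_force": force on the tool from outside, world axes, zero at the start; "torque": the same for the moment, N m; "opening": opening from 0.0 (shut) to 1.0 (fully open).
Only numpy, scipy, OpenCV 4.12 (cv2) and the standard library are available. Lean on these libraries where they do the work, as an engineer would, in place of code of your own. Each camera call takes 0.05 s, during which the arm holds its last target. There are 200 camera calls.

## Working session

There is one attempt and no reset: what is moved stays moved. The work goes in short steps, Python scripts to look and compute and a tool call to move; the robot and the scene stay as the last step left them, time stands still between calls to the robot, and variables do not carry over. Pictures are saved under pics/ and viewed, about 8 in all and at most 12, crops included, and the job is handed in when it is done.

Besides the shell and the picture viewer there is one more tool, called after "Call:" as name(argument=value, ...), one argument or row to a line, values as JSON. carry_out: Moves the arm, as the interface text tells. Its arguments: {"type":"object","properties":{"motion":{"type":"array"}},"required":["motion"]}

```bash
mkdir -p pics; ls
cat > h.py <<'E'
import numpy as np, cv2
from bench import ctrl
def w(cam,p):
    T=np.array(ctrl.camera_params(cam)["pose"]); return (T@np.r_[p,1])[:3]
def px(cam,P):
    c=ctrl.camera_params(cam);T=np.linalg.inv(np.array(c["pose"]));q=np.array(c["mtx"])@(T@np.r_[P,1])[:3];return q[:2]/q[2]
E
python3 - <<'E'
from h import *
o=ctrl.get_obs();print(o["time_s"],o["eef_pos"],o["eef_rot"],o["opening"],ctrl.grip_depth)
for c in("top","scene"):
    cv2.imwrite(f"pics/{c}0.png",ctrl.camera(c))
    for t in("rail","stop_face","follower","gate_tab","block_amber","block_blue","block_green","spare_block"):
        for d in ctrl.landmark_of(c,t)[:2]:
            P=w(c,d["point"]);print(c,t,round(d["conf"],2),P.round(4),px(c,P).round())
a=cv2.imread("pics/top0.png");b=cv2.imread("pics/scene0.png")
cv2.imwrite("pics/top0b.png",cv2.resize(a,(800,600),interpolation=cv2.INTER_CUBIC))
E
```

```text
pics
0.0 [ 0.14603218 -0.55557589  0.23039095] [ 0.08991601  0.70134031  0.09115375 -0.70123311] 0.9981071844172921 0.0187
top rail 0.58 [ 0.507  -0.0373  0.0025] [264. 193.]
top stop_face 0.91 [0.5512 0.1034 0.0031] [222. 180.]
top stop_face 0.54 [ 0.579  -0.1759 -0.0013] [305. 173.]
top follower 0.49 [ 0.3656 -0.1919 -0.0011] [311. 236.]
top follower 0.43 [ 3.401e-01 -1.153e-01  3.000e-04] [288. 244.]
top gate_tab 0.48 [ 0.5971 -0.0567  0.0347] [271. 165.]
top block_amber 0.49 [ 0.5031 -0.0683  0.0034] [273. 194.]
top block_amber 0.27 [ 0.5938 -0.4331  0.0023] [382. 169.]
top block_blue 0.42 [ 0.5074 -0.0354  0.0043] [264. 193.]
top block_blue 0.23 [0.5471 0.1025 0.004 ] [222. 181.]
top block_green 0.6 [ 0.4915 -0.0945  0.005 ] [281. 198.]
top block_green 0.55 [ 0.6704 -0.2177  0.0032] [318. 146.]
top spare_block 0.57 [ 0.6405  0.0271 -0.0066] [245. 154.]
scene rail 0.6 [ 5.099e-01 -3.550e-02 -5.000e-04] [239. 206.]
scene stop_face 0.76 [0.5413 0.1036 0.0032] [286. 196.]
scene follower 0.8 [ 0.3676 -0.1929 -0.0022] [167. 197.]
scene follower 0.65 [ 0.4911 -0.132   0.0062] [205. 212.]
scene gate_tab 0.6 [ 0.5921 -0.0519  0.0379] [249. 214.]
scene gate_tab 0.28 [ 0.5994 -0.4298  0.001 ] [107. 283.]
scene block_amber 0.61 [ 0.5038 -0.0636  0.0085] [229. 206.]
scene block_blue 0.47 [ 0.5053 -0.0359  0.0073] [238. 203.]
scene block_green 0.82 [ 0.6711 -0.221  -0.0025] [204. 269.]
scene block_green 0.46 [ 0.4952 -0.1025  0.0064] [215. 209.]
scene spare_block 0.62 [ 0.6445  0.0285 -0.0033] [285. 227.]
```

Run:
```python
import cv2
a=cv2.imread("pics/top0.png")[110:290,190:400];cv2.imwrite("pics/tc.png",cv2.resize(a,None,fx=3.3,fy=3.3,interpolation=cv2.INTER_CUBIC))
a=cv2.imread("pics/scene0.png")[140:330,80:340];cv2.imwrite("pics/sc.png",cv2.resize(a,None,fx=3,fy=3,interpolation=cv2.INTER_CUBIC))
```

```text
(no output)
```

View pics/tc.png

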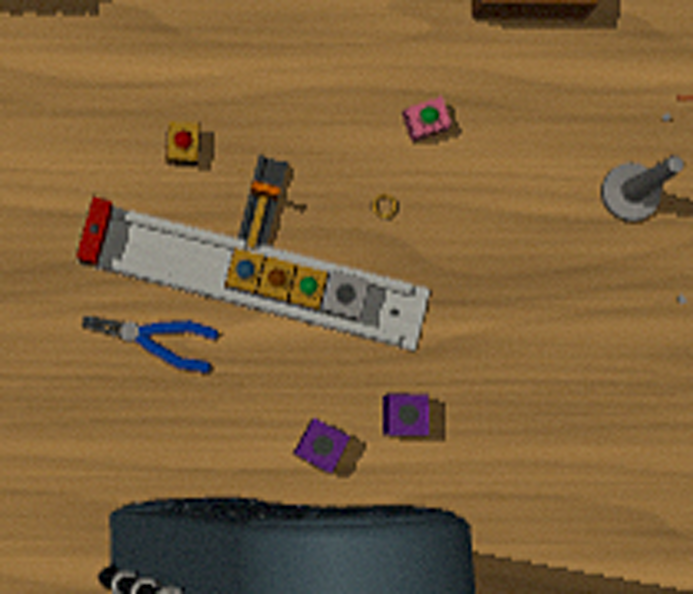

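View pics/sc.png

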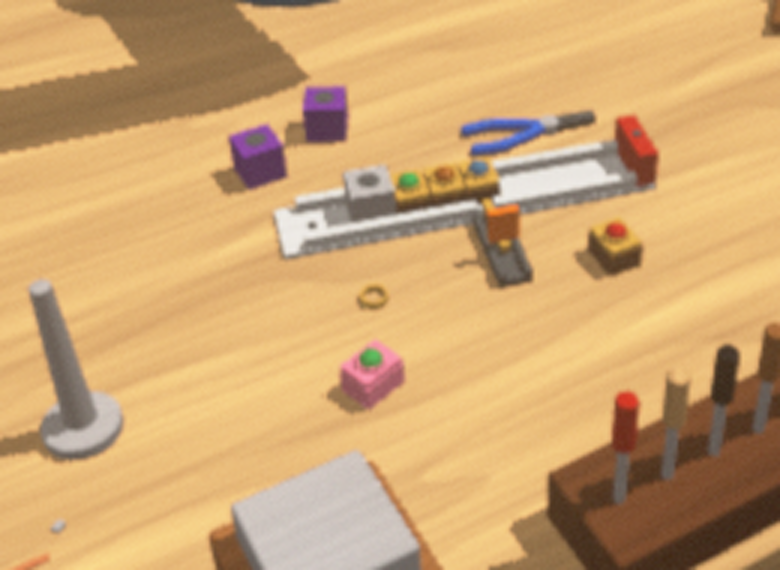

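Top view: the steel follower is at crop (347,293), which is image (295,199). It is grey, inside the rail and behind the green-amber-blue row. The red stop is at crop (95,230) and the orange tab at crop (265,188). The purple cubes at (408,415) and (325,445) are look-alikes off the rail, as is the pink block at (430,118). The scene view agrees, so it serves as the enlarged confirmation. Next I'll fit the rail and plan the approach.

Run:
```python
from h import *
from scipy.spatial.transform import Rotation as R
o=ctrl.get_obs();q=o["eef_rot"];M=R.from_quat(np.r_[q[1:],q[0]]).as_matrix();print("tool axes\n",M.round(3))
print(np.array(ctrl.camera_params("wrist")["hand_eye"]).round(3),np.array(ctrl.camera_params("wrist")["mtx"]).round(1))
for t,z in(("rail",.018),("gate_tab",.05)):
  for c in("top","scene"):
    ctrl.camera(c)
    for d in ctrl.trace(c,t)[:1]:
        m=d["pixels"].astype(np.uint8);K=ctrl.camera_params(c);T=np.array(K["pose"]);
        v,u=np.nonzero(m);r=np.linalg.inv(K["mtx"])@np.vstack([u,v,np.ones(len(u))]);r=T[:3,:3]@r
        P=T[:3,3:]+r*((z-T[2,3])/r[2]);(cx,cy),(a,b),an=rr=cv2.minAreaRect(P[:2].T.astype(np.float32))
        print(t,c,d["conf"],m.sum(),"rect",np.round(rr[0],4),np.round(rr[1],4),rr[2])
for c in("top","scene"):
  print(c,np.array(ctrl.camera_params(c)["pose"])[:3,3].round(3))
  for t in("pliers","gold_ring","bead_jar","ring_mandrel","brush"):
    ctrl.camera(c)
    for d in ctrl.landmark_of(c,t)[:1]:print(t,round(d["conf"],2),w(c,d["point"]).round(3))
```

```text
tool axes
 [[-0.     0.254 -0.967]
 [ 0.    -0.967 -0.254]
 [-1.    -0.     0.   ]]
[[-0.001 -0.275  0.962 -0.143]
 [ 1.     0.     0.001 -0.001]
 [-0.     0.962  0.275 -0.069]
 [ 0.     0.     0.     1.   ]] [[275.3   0.  254.8]
 [  0.  275.3 192.1]
 [  0.    0.    1. ]]
rail scene 0.91 2319 rect [ 0.5573 -0.0433] [0.3743 0.1855] 82.60517120361328
gate_tab top 0.46 73 rect [ 0.5622 -0.0434] [0.0265 0.0623] 66.95618438720703
gate_tab scene 0.71 143 rect [ 0.6058 -0.0659] [0.0284 0.0667] 60.44770050048828
top [0.314 0.019 1.52 ]
pliers 0.67 [0.442 0.052 0.003]
gold_ring 0.58 [ 0.583 -0.177  0.001]
bead_jar 0.76 [ 0.638  0.388 -0.001]
ring_mandrel 0.71 [ 0.594 -0.43   0.006]
brush 0.81 [ 0.37   0.451 -0.003]
scene [ 1.322 -0.479  0.757]
pliers 0.81 [0.44  0.055 0.003]
gold_ring 0.52 [ 0.586 -0.174 -0.004]
bead_jar 0.83 [ 0.645  0.393 -0.001]
ring_mandrel 0.97 [ 0.597 -0.429  0.002]
brush 0.75 [0.368 0.451 0.002]
```

Call:
carry_out(
  motion=[0, 0, 0, 0.003, -0.0276, -0.0404, 1, 0, 0, 0, 0.003, -0.0276, -0.0404, 1, 0, 0, 0, 0.003, -0.0276, -0.0404, 1, 0, 0, 0, 0.003, -0.0276, -0.0404, 1, 0, 0, 0, 0.003, -0.0276, -0.0404, 1, 0, 0, 0, 0.003, -0.0276, -0.0404, 1, 0, 0, 0, 0.003, -0.0276, -0.0404, 1, 0, 0, 0, 0.003, -0.0276, -0.0404, 1, 0, 0, 0, 0.003, -0.0276, -0.0404, 1, 0, 0, 0, 0.003, -0.0276, -0.0404, 1],
)

```text
time_s: 3.3
eef_pos: [0.4722, -0.1843, 0.2015]
eef_rot: [0.089, 0.703, 0.083, -0.701]
wrist_force: [1.4, -1.0, 0.2]
opening: 0.002
```

Call:
carry_out(
  motion=[7.5, 0, 0, 0, 0, 0, 1, 7.5, 0, 0, 0, 0, 0, 1, 7.5, 0, 0, 0, 0, 0, 1, 7.5, 0, 0, 0, 0, 0, 1, 0, 0, 0, 0, 0, 0, 1],
)

```text
time_s: 3.8
eef_pos: [0.4765, -0.1761, 0.2013]
eef_rot: [-0.099, 0.702, -0.103, -0.698]
wrist_force: [-0.9, -0.5, -0.1]
opening: 0.002
```

```bash
cat >> h.py <<'E'
from scipy.spatial.transform import Rotation as R
def tool():
    o=ctrl.get_obs();q=o["eef_rot"];T=np.eye(4);T[:3,:3]=R.from_quat(np.r_[q[1:],q[0]]).as_matrix();T[:3,3]=o["eef_pos"];return T
def wc(): return tool()@np.array(ctrl.camera_params("wrist")["hand_eye"])
def ray(u,v,z):
    T=wc();r=T[:3,:3]@np.linalg.inv(ctrl.camera_params("wrist")["mtx"])@[u,v,1];return T[:3,3]+r*((z-T[2,3])/r[2])
def wpx(P):
    q=np.array(ctrl.camera_params("wrist")["mtx"])@(np.linalg.inv(wc())@np.r_[P,1])[:3];return q[:2]/q[2]
E
python3 - <<'E'
from h import *
print(tool().round(3))
im=ctrl.camera("wrist");T=wc();cv2.imwrite("pics/w1.png",cv2.resize(im,None,fx=1.5,fy=1.5,interpolation=cv2.INTER_CUBIC));np.save("T1.npy",T)
for t in("rail","stop_face","follower","gate_tab","block_amber","block_blue","block_green"):
    for d in ctrl.landmark_of("wrist",t)[:2]:
        P=(T@np.r_[d["point"],1])[:3];print(t,round(d["conf"],2),P.round(4),wpx(P).round())
E
```

```text
[[ 0.005 -0.281 -0.96   0.476]
 [-0.006 -0.96   0.281 -0.176]
 [-1.     0.005 -0.006  0.201]
 [ 0.     0.     0.     1.   ]]
stop_face 0.66 [0.5472 0.1097 0.0064] [ 20. 181.]
follower 0.66 [ 0.4861 -0.1358  0.0073] [221. 174.]
follower 0.64 [ 0.3667 -0.1974  0.0031] [292. 243.]
gate_tab 0.82 [ 0.5931 -0.0534  0.0383] [112. 106.]
gate_tab 0.52 [ 0.4443  0.0541 -0.0009] [ 99. 239.]
block_amber 0.72 [ 0.502  -0.0692  0.0036] [167. 176.]
block_blue 0.78 [ 0.512  -0.0373  0.0093] [139. 176.]
block_green 0.81 [ 0.4934 -0.0977  0.0075] [190. 177.]
```

View pics/w1.png

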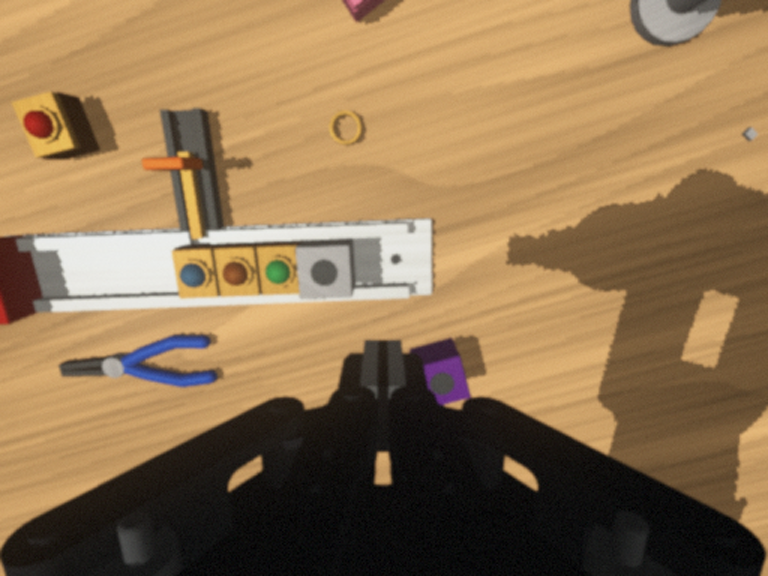

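Run:
```python
from h import *
im=cv2.imread("pics/w1.png");g=cv2.cvtColor(cv2.resize(im,(512,384)),cv2.COLOR_BGR2GRAY)
for n,u,v,z in(("endA",433,219,.006),("endB",432,294,.006),("wallA",411,222,.018),("wallB",412,298,.018),("wallA far",60,236,.018),("wallB far",60,311,.018),("folTL",298,245,.046),("folTR",352,242,.046),("folBL",297,297,.046),("folBR",353,295,.046)):
    print(n,ray(u/1.5,v/1.5,z).round(4))
o=np.mean([[.507,-.0373],[.5099,-.0355]],0);sf=np.mean([[.5472,.1097],[.5512,.1034],[.5413,.1036]],0)
bl=np.array([[.502,-.0692],[.512,-.0373],[.4934,-.0977],[.4861,-.1358],[.5031,-.0683],[.5038,-.0636],[.5074,-.0354],[.5053,-.0359],[.4915,-.0945],[.4952,-.1025],[.4911,-.132],sf])
vx,vy,x0,y0=cv2.fitLine(np.vstack([bl,o]).astype(np.float32),cv2.DIST_L2,0,.01,.01).ravel();print("line",vx,vy,x0,y0,np.degrees(np.arctan2(vy,vx)))
E=(ray(433/1.5,219/1.5,.006)+ray(432/1.5,294/1.5,.006))[:2]/2;d=sf-E;print(E,"len",np.linalg.norm(d),np.degrees(np.arctan2(*d[::-1])))
```

```text
endA [ 0.4954 -0.2254  0.006 ]
endB [ 0.434  -0.2088  0.006 ]
wallA [ 0.4996 -0.2071  0.018 ]
wallB [ 0.4391 -0.1916  0.018 ]
wallA far [0.5668 0.0622 0.018 ]
wallB far [0.5105 0.0922 0.018 ]
folTL [ 0.5103 -0.1226  0.046 ]
folTR [ 0.5013 -0.161   0.046 ]
folBL [ 0.4731 -0.1087  0.046 ]
folBR [ 0.4627 -0.1497  0.046 ]
line 0.23623314 0.9716964 0.50353205 -0.061771795 76.33567
[ 0.46469662 -0.21713772] len 0.3329276552806469 75.76441610588496
```

The real follower is the grey cube in the channel, at (325,270) in the picture and rail x ≈ -0.096. The rail origin is about (0.509,-0.042) with yaw about 75.9°. I'll descend behind the follower.

Call:
carry_out(
  motion=[-2.2, 0, 0, 0, 0.017, 0.0, 1, 0, 0, 0, 0.03, 0, 0, 1, 0, 0, 0, 0.04, 0, 0, 1, 0, 0, 0, 0.04, 0, 0, 1, 0, 0, 0, 0.02, 0, 0, 1, 0, 0, 0, 0, 0, 0, 1],
)

```text
time_s: 4.8
eef_pos: [0.4744, -0.1965, 0.0699]
eef_rot: [-0.082, 0.706, -0.088, -0.698]
wrist_force: [-0.5, -0.2, 0.7]
opening: -0.004
```

```bash
cat >> h.py <<'E'
e=np.array([.2436,.9699,0]);n=np.array([-.9699,.2436,0]);O=np.array([.509,-.042,0])
def rail(P): d=np.asarray(P)-O; return np.array([d@e,d@n,P[2]]).round(4)
def want(x,y,z):
    T=tool();return "tool shift",(T[:3,:3].T@(O+x*e+y*n+[0,0,z]-T[:3,3])).round(4)
E
python3 - <<'E'
from h import *
T=tool();print(T.round(3),rail(T[:3,3]),want(-.155,0,.026))
print("yaw err",np.degrees(np.arctan2(T[:3,1]@n,-T[:3,1]@e)))
cv2.imwrite("pics/w2.png",cv2.resize(ctrl.camera("wrist"),None,fx=1.5,fy=1.5,interpolation=cv2.INTER_CUBIC))
E
```

```text
[[ 0.011 -0.238 -0.971  0.474]
 [-0.011 -0.971  0.238 -0.196]
 [-1.     0.008 -0.013  0.07 ]
 [ 0.     0.     0.     1.   ]] [-0.1583 -0.004   0.0699] ('tool shift', array([ 0.0439, -0.0036,  0.0046]))
yaw err -0.32642001701648543
```

View pics/w2.png

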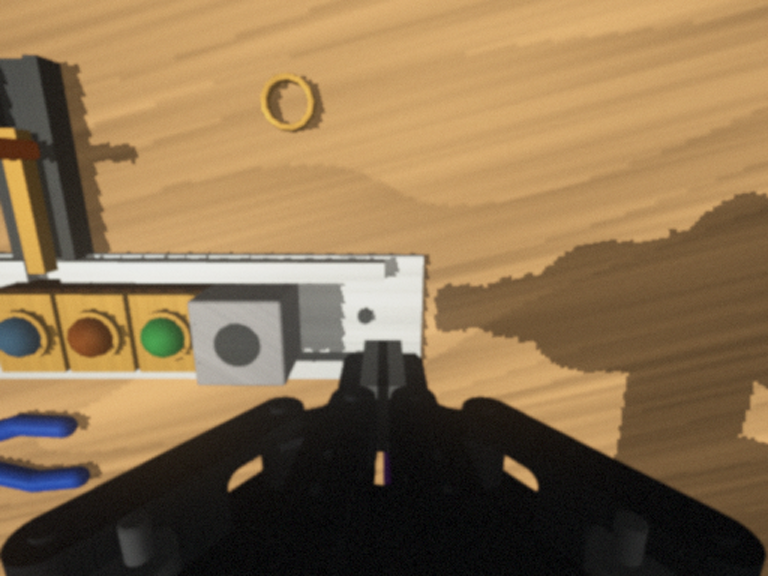

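The fingers are behind the follower (cube top centre at (237,345), fingertips at (383,350)), aligned with the rail and clear of the cube. I'll go down and start the push.

Call:
carry_out(
  motion=[0, 0, 0, 0.02, 0, 0.004, 1, 0, 0, 0, 0.018, 0, 0.001, 1, 0, 0, 0, 0.006, 0, 0, 1, 0, 0, 0, 0, -0.01, 0, 1, 0, 0, 0, 0, -0.008, 0, 1, 0, 0, 0, 0, -0.005, 0, 1, 0, 0, 0, 0, -0.005, 0, 1],
)

```text
time_s: 5.55
eef_pos: [0.4847, -0.1715, 0.0357]
eef_rot: [-0.078, 0.712, -0.09, -0.692]
wrist_force: [0.4, 0.3, 0.3]
opening: 0.001
```

Run:
```python
from h import *
T=tool();print(T.round(3),rail(T[:3,3]));F=np.array(ctrl.get_obs()["wrist_force"]);print("F along rail",F@e,F@n,F[2])
for d in ([ctrl.camera("wrist")] and ctrl.landmark_of("wrist","follower")[:2]): print(d["conf"],rail((wc()@np.r_[d["point"],1])[:3]))
```

```text
[[ 0.025 -0.237 -0.971  0.485]
 [-0.02  -0.971  0.237 -0.171]
 [-0.999  0.014 -0.029  0.036]
 [ 0.     0.     0.     1.   ]] [-0.1315 -0.008   0.0357]
F along rail 0.38311968738847774 -0.269496591303349 0.305524841744126
0.72 [-0.0945 -0.0005  0.0081]
```

Call:
carry_out(
  motion=[0, -1.7, -0.8, 0.004, 0, 0.006, 1, 0, 0, 0, 0.002, 0, 0.003, 1, 0, 0, 0, 0, 0, 0, 1],
)

```text
time_s: 5.95
eef_pos: [0.4753, -0.169, 0.0292]
eef_rot: [0.084, -0.701, 0.083, 0.703]
wrist_force: [-0.6, 0.0, 1.0]
opening: 0.0
```

```bash
cat >> h.py <<'E'
def rep():
    o=ctrl.get_obs();T=tool();F=np.array(o["wrist_force"]);X=T[:3,0]
    print(o["time_s"],"rail",rail(T[:3,3]),"F",(F@e).round(1),(F@n).round(1),F[2].round(1),"tilt ry,rz deg",np.degrees([X@n,X@e]).round(2),"yaw",np.degrees(np.arctan2(T[:3,1]@n,-T[:3,1]@e)).round(2))
E
python3 -c "
from h import *
rep()"
```

```text
5.95 rail [-0.1314  0.0017  0.0292] F -0.1 0.6 1.0 tilt ry,rz deg [0.17 0.07] yaw -0.47
```

Call:
carry_out(
  motion=[0, 0, 0, 0, -0.008, 0, 1, 0, 0, 0, 0, -0.008, 0, 1, 0, 0, 0, 0, -0.008, 0, 1, 0, 0, 0, 0, -0.008, 0, 1, 0, 0, 0, 0, -0.008, 0, 1],
)

```text
time_s: 6.45
eef_pos: [0.4846, -0.1374, 0.0315]
eef_rot: [0.08, -0.701, 0.088, 0.703]
wrist_force: [-5.6, -8.0, 5.0]
opening: -0.001
```

```bash
python3 -c "
from h import *
rep();ctrl.camera('wrist')
for d in ctrl.landmark_of('wrist','follower')[:2]: print(d['conf'],rail((wc()@np.r_[d['point'],1])[:3]))"
```

```text
6.45 rail [-0.0984  0.0004  0.0315] F -9.1 3.5 5.0 tilt ry,rz deg [ 0.07 -0.69] yaw -0.41
0.64 [-0.0636 -0.0044  0.0075]
0.49 [-0.1817  0.099  -0.0013]
```

Call:
carry_out(
  motion=[0, 0, -0.3, 0.0005, -0.008, 0, 1, 0, 0, -0.1, 0.0005, -0.008, 0, 1, 0, 0, -0.1, 0.0005, -0.008, 0.0003, 1, 0, 0, -0.1, 0.0005, -0.008, 0.0003, 1, 0, 0, -0.1, 0.0005, -0.008, 0.0003, 1, 0, 0, -0.1, 0.0005, -0.008, 0.0003, 1, 0, 0, -0.1, 0.0005, -0.008, 0.0003, 1],
)

```text
time_s: 7.25
eef_pos: [0.496, -0.0921, 0.032]
eef_rot: [0.078, -0.702, 0.089, 0.702]
wrist_force: [-3.7, -7.9, 4.5]
opening: -0.003
```

```bash
python3 -c "
from h import *
rep();cv2.imwrite('pics/w3.png',cv2.resize(ctrl.camera('wrist'),None,fx=1.5,fy=1.5))
for d in ctrl.landmark_of('wrist','follower')[:2]: print(d['conf'],rail((wc()@np.r_[d['point'],1])[:3]))"
```

```text
7.25 rail [-0.0517  0.0004  0.032 ] F -8.6 1.6 4.5 tilt ry,rz deg [-0.06 -0.92] yaw -0.48
0.75 [-0.016  -0.0015  0.0097]
0.19 [ 0.0505 -0.0028  0.0039]
```

View pics/w3.png

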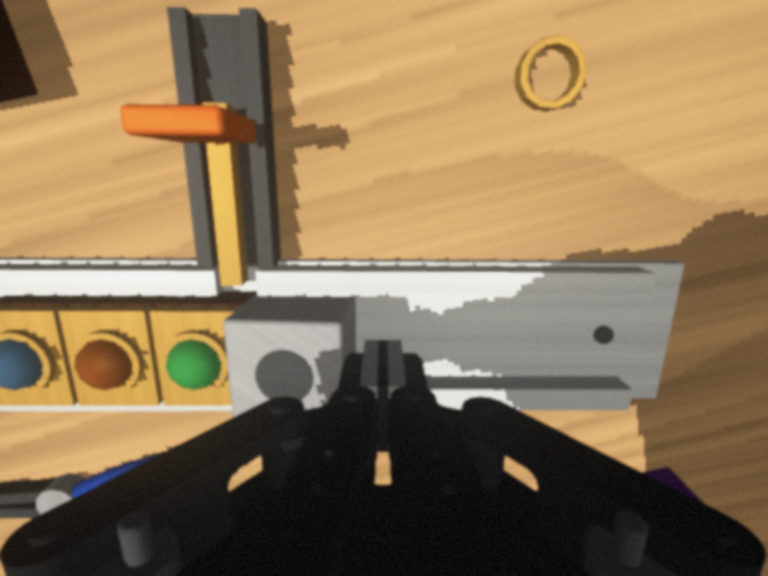

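The row and follower are moving together (follower top at (285,365)) and the gate is still open with its tab at (185,122). About 50 mm remain.

Call:
carry_out(
  motion=[0, 0, -0.4, 0.0005, -0.008, 0, 1, 0, 0, -0.2, 0.0005, -0.008, 0, 1, 0, 0, -0.1, 0.0005, -0.008, 0.0003, 1, 0, 0, -0.1, 0.0005, -0.008, 0.0003, 1, 0, 0, -0.1, 0.0005, -0.008, 0.0003, 1, 0, 0, -0.1, 0.0005, -0.006, 0.0003, 1],
)

```text
time_s: 7.95
eef_pos: [0.5054, -0.0548, 0.0318]
eef_rot: [-0.079, 0.702, -0.088, -0.702]
wrist_force: [-5.2, -7.9, 6.4]
opening: 0.003
```

Call:
carry_out(
  motion=[0, 0, -0.2, 0.0005, -0.005, 0, 1, 0, 0, 0, 0.0005, -0.005, 0, 1, 0, 0, 0, 0, -0.004, 0, 1],
)

```text
time_s: 8.25
eef_pos: [0.5078, -0.0454, 0.0321]
eef_rot: [0.077, -0.702, 0.089, 0.703]
wrist_force: [-5.5, -8.1, 6.7]
opening: 0.004
```

```bash
python3 -c "
from h import *
rep();ctrl.camera('wrist')
for d in ctrl.landmark_of('wrist','follower')[:2]: print(d['conf'],rail((wc()@np.r_[d['point'],1])[:3]))"
```

```text
8.25 rail [-0.0035  0.0003  0.0321] F -9.2 3.3 6.7 tilt ry,rz deg [-0.05 -0.95] yaw -0.63
0.7 [-0.1856  0.095  -0.0048]
0.59 [ 0.0294 -0.0025  0.009 ]
```

Not against the stop yet, because the force still matches free sliding. I'll keep on with small rows.

Call:
carry_out(
  motion=[0, 0, -0.2, 0.0005, -0.004, 0, 1, 0, 0, 0, 0.0005, -0.004, 0, 1, 0, 0, 0, 0, -0.004, 0, 1],
)

```text
time_s: 8.65
eef_pos: [0.5094, -0.0391, 0.0322]
eef_rot: [0.074, -0.701, 0.09, 0.703]
wrist_force: [-9.4, -22.1, 7.2]
opening: -0.001
```

Call:
carry_out(
  motion=[0, 0, 0, 0.0005, -0.004, 0, 1, 0, 0, 0, 0.0005, -0.004, 0, 1, 0, 0, 0, 0, -0.004, 0, 1],
)

```text
time_s: 8.95
eef_pos: [0.5094, -0.0394, 0.0327]
eef_rot: [0.066, -0.699, 0.096, 0.706]
wrist_force: [-8.7, -19.4, 5.7]
opening: -0.001
```

The force jumped to about 22 N and travel stopped, so the row is home. I'll back off, rise, and cross over to the outer side of the tab.

Call:
carry_out(
  motion=[0, 0, 0, 0, 0.012, 0, 1, 0, 0, 0, 0, 0.012, 0, 1, 0, 0, 0, -0.04, 0, 0, 1, 0, 0, 0, -0.04, 0, 0, 1, 0, 0, 0, 0, 0, 0, 1],
)

```text
time_s: 9.45
eef_pos: [0.5028, -0.0611, 0.1137]
eef_rot: [0.069, -0.697, 0.096, 0.707]
wrist_force: [0.5, 0.6, 0.8]
opening: -0.002
```

```bash
python3 -c "
from h import *
rep();cv2.imwrite('pics/w4.png',cv2.resize(ctrl.camera('wrist'),None,fx=1.5,fy=1.5))
for t in ('follower','gate_tab','block_green'):
  for d in ctrl.landmark_of('wrist',t)[:1]: print(t,d['conf'],rail((wc()@np.r_[d['point'],1])[:3]))
print(want(.006,-.128,.1))"
```

```text
9.45 rail [-0.02    0.0014  0.1137] F 0.7 -0.3 0.8 tilt ry,rz deg [ 0.55 -2.31] yaw -0.75
follower 0.65 [-0.1073  0.1542 -0.0011]
gate_tab 0.72 [ 0.0085 -0.0801  0.0324]
block_green 0.55 [0.0728 0.0076 0.0038]
('tool shift', array([ 0.0042, -0.0242, -0.1342]))
```

View pics/w4.png

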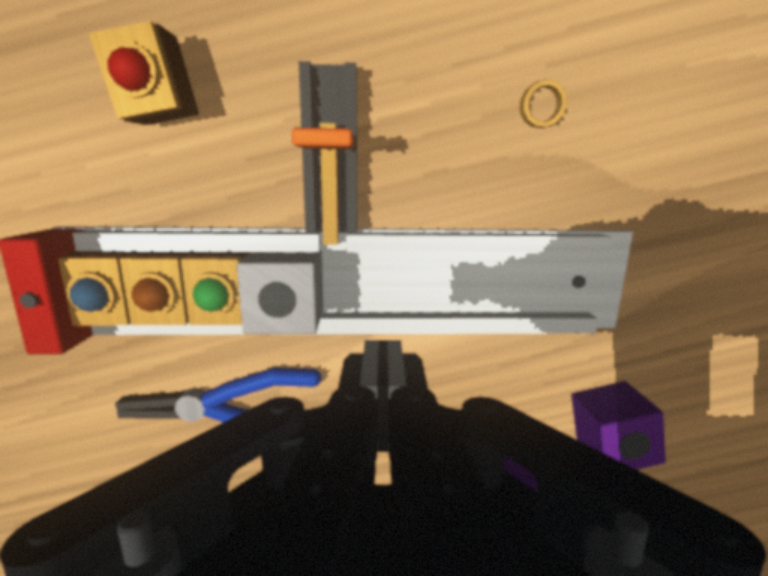

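The row is closed up against the red stop (blue block at (90,293)). The follower's rear edge is at column 318 and the gate blade at (330,200) is clear of it. Next I'll move over to the outside of the tab at (322,137).

Call:
carry_out(
  motion=[0, 0.5, -2.3, 0, -0.006, -0.035, 1, 0, 0, 0, 0, -0.006, -0.035, 1, 0, 0, 0, 0, -0.006, -0.035, 1, 0, 0, 0, 0, -0.006, -0.03, 1, 0, 0, 0, 0, 0, 0, 1],
)

```text
time_s: 10.15
eef_pos: [0.6333, -0.0654, 0.0943]
eef_rot: [0.085, -0.693, 0.08, 0.712]
wrist_force: [-0.6, 0.1, 0.6]
opening: 0.0
```

```bash
python3 -c "
from h import *
rep();print(want(.007,-.125,.036));ctrl.camera('top')
for d in ctrl.landmark_of('top','gate_tab')[:1]: print(d['conf'],rail(w('top',d['point'])))
ctrl.camera('scene')
for t in ('gate_tab','follower'):
  for d in ctrl.landmark_of('scene',t)[:2]: print(t,d['conf'],rail(w('scene',d['point'])))"
```

```text
10.15 rail [ 0.0076 -0.1262  0.0943] F -0.1 0.6 0.6 tilt ry,rz deg [1.59 0.25] yaw -0.71
('tool shift', array([ 0.0583,  0.0008, -0.0004]))
0.61 [ 0.4434  0.2541 -0.0035]
gate_tab 0.54 [ 0.0111 -0.0859  0.0365]
follower 0.78 [-0.1846  0.0971  0.0007]
follower 0.56 [ 0.0346 -0.0042  0.006 ]
```

Call:
carry_out(
  motion=[0, 1.6, 0, 0.02, 0, 0, 1, 0, 0, 0, 0.02, 0, 0, 1, 0, 0, 0, 0.016, 0, 0, 1, 0, 0, 0, 0, 0, 0, 1],
)

```text
time_s: 10.8
eef_pos: [0.6273, -0.0645, 0.0399]
eef_rot: [-0.084, 0.703, -0.081, -0.702]
wrist_force: [-0.3, 0.4, -0.9]
opening: -0.002
```

```bash
python3 -c "
from h import *
rep();cv2.imwrite('pics/w5.png',cv2.resize(ctrl.camera('wrist'),None,fx=1.5,fy=1.5));print(want(.007,-.053,.036))"
```

```text
10.8 rail [ 0.007  -0.1202  0.0399] F 0.3 0.4 -0.9 tilt ry,rz deg [-0.09  0.24] yaw -0.68
('tool shift', array([ 0.005 , -0.0008,  0.0682]))
```

Call:
carry_out(
  motion=[0, 0, 0, 0.002, 0, 0.008, 1, 0, 0, 0, 0, 0, 0.008, 1, 0, 0, 0, 0, 0, 0.008, 1, 0, 0, 0, 0, 0, 0.008, 1, 0, 0, 0, 0, 0, 0.008, 1, 0, 0, 0, 0, 0, 0.008, 1],
)

```text
time_s: 11.45
eef_pos: [0.5813, -0.0538, 0.0429]
eef_rot: [-0.083, 0.707, -0.082, -0.698]
wrist_force: [2.1, -0.4, -1.7]
opening: -0.001
```

```bash
python3 -c "
from h import *
rep();cv2.imwrite('pics/w6.png',cv2.resize(ctrl.camera('wrist'),None,fx=1.5,fy=1.5));print(want(.007,-.053,.036))"
```

```text
11.45 rail [ 0.0062 -0.073   0.0429] F 0.2 -2.1 -1.7 tilt ry,rz deg [-0.69  0.22] yaw -0.68
('tool shift', array([ 0.0064, -0.0008,  0.0186]))
```

View pics/w6.png

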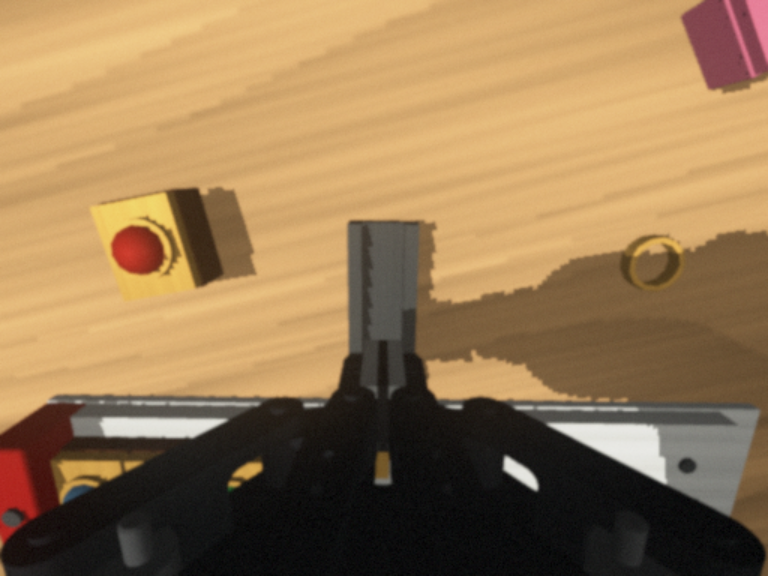

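The fingers are centred on the track (at (383,350)) and push with about 2 N, so the gate is sliding. The bystanders haven't moved. I'll continue.

Call:
carry_out(
  motion=[0, -0.7, 0, 0.003, 0, 0.007, 1, 0, 0, 0, 0.001, 0, 0.007, 1, 0, 0, 0, 0, 0, 0.006, 1],
)

```text
time_s: 11.8
eef_pos: [0.5624, -0.0492, 0.04]
eef_rot: [-0.084, 0.704, -0.082, -0.7]
wrist_force: [18.6, -1.6, -11.7]
opening: -0.001
```

Call:
carry_out(
  motion=[0, 0, 0, 0.001, 0, 0.005, 1, 0, 0, 0, 0, 0, 0.004, 1, 0, 0, 0, 0, 0, 0.004, 1],
)

```text
time_s: 12.1
eef_pos: [0.5625, -0.0498, 0.0419]
eef_rot: [-0.083, 0.716, -0.084, -0.689]
wrist_force: [15.9, -2.4, -10.5]
opening: 0.004
```

```bash
python3 -c "
from h import *
rep()"
```

```text
12.1 rail [ 0.0055 -0.0538  0.0419] F 1.5 -16.1 -10.5 tilt ry,rz deg [-2.18  0.24] yaw -0.54
```

It stopped hard at y=-54 mm, where I expected -53 mm for a shut gate. I'll back off, rise and check.

Call:
carry_out(
  motion=[0, 0, 0, 0, 0, -0.012, 1, 0, 0, 0, 0, 0, -0.02, 1, 0, 0, 0, -0.04, 0, -0.02, 1, 0, 0, 0, -0.05, 0, -0.02, 1, 0, 0, 0, -0.05, 0, 0, 1, 0, 0, 0, 0, 0, 0, 1, 0, 0, 0, 0, 0, 0, 1],
)

```text
time_s: 12.8
eef_pos: [0.6229, -0.0649, 0.1833]
eef_rot: [-0.084, 0.71, -0.083, -0.694]
wrist_force: [-0.3, -0.1, -0.6]
opening: 0.0
```

```bash
python3 -c "
from h import *
rep();a=ctrl.camera('scene')
for t in ('gate_tab','follower','block_blue','block_amber','block_green'):
  for d in ctrl.landmark_of('scene',t)[:2]: print(t,round(d['conf'],2),rail(w('scene',d['point'])))
b=ctrl.camera('top')
for t in ('gate_tab','follower'):
  for d in ctrl.landmark_of('top',t)[:2]: print(t,round(d['conf'],2),rail(w('top',d['point'])))
a=cv2.resize(a[150:270,150:330],None,fx=4,fy=4,interpolation=cv2.INTER_CUBIC)
cv2.imwrite('pics/s7.png',a)"
```

```text
12.8 rail [ 0.0056 -0.1161  0.1833] F -0.2 0.3 -0.6 tilt ry,rz deg [-1.24  0.25] yaw -0.55
gate_tab 0.43 [ 0.0097 -0.0394  0.0375]
follower 0.75 [ 0.0338 -0.0036  0.0091]
follower 0.61 [-0.1813  0.0978 -0.0015]
block_blue 0.51 [ 0.1353 -0.0004  0.0078]
block_amber 0.5 [0.1019 0.     0.0057]
block_green 0.65 [-0.1367 -0.1991 -0.0005]
block_green 0.58 [0.0689 0.0006 0.0059]
follower 0.58 [-0.1803  0.1033  0.0018]
follower 0.51 [-0.1086  0.1465 -0.0011]
```

View pics/s7.png

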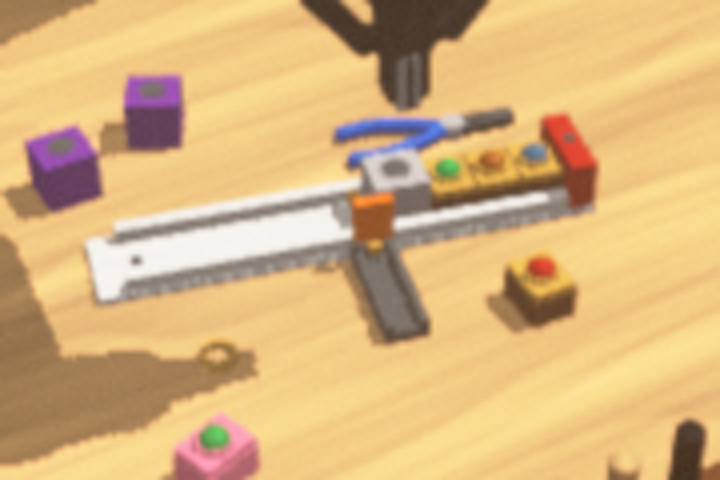

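The row sits against the red stop (blue at (535,152), stop at (570,160)), with the follower at (397,178) behind it. The tab at (373,217) is at the channel end of its track, so the gate is shut. The arm is clear, so I'm handing in.

```bash
python3 -c "
from bench import ctrl
print(ctrl.hand_in())"
```

```text
the job is handed in; nothing more can be done
None
```

I pushed the steel block, with the row ahead of it, about 130 mm along the channel to the red end stop. Then I pushed the orange tab until the brass gate hit its hard stop. I backed off and handed the job in at about 13 s; no verdict is reported.

**Row:** travel stopped with the push force rising from about 9 N to 20–24 N. In the last scene picture the steel block is at rail x ≈ 33.8 mm (home is 34). The blocks are at 135, 102 and 69 mm (blue, amber, green), which fits a row closed up against the stop.

**Gate:** the tab stopped with the tool at y ≈ -54 mm, against about -53 mm expected for a shut gate, at 16–19 N. The tab measures y ≈ -39 mm (shut is -42), within the finder's 4 mm error.

**Touching:** the fingers met only the steel block and the tab. The bystanders in the last view look unmoved; the jar, mandrel and brush were outside that crop and were not re-measured.

**Checks that disagreed:**
- In the final top picture the finder missed the tab and reported only the purple look-alikes as the steel block, so the end state rests on the scene camera and the forces.
- One scene measurement put the steel block at y ≈ -3.6 mm, more than the channel's 0.5 mm clearance each side allows, so I took it as finder error.

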